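# Shut the red valve under the sliding cover of the air manifold box

## Robot

A 6-joint arm with a two-finger parallel gripper is mounted at the origin on a cart in front of the work surface, level with it; the furniture and walls round the work are solid. World frame = base frame: x ahead of the robot, y to its left, z up, the work surface at z = 0. Lengths are in mm, angles in rad, forces in N, time in s.
With the tool pointing down it reaches from about 350 to 775 mm from the base axis. Payload 7.3 kg.
Tool frame: the origin (TCP) lies at the very end of the fingers, on their centre line; the grasp point (between the pads) lies 19 mm behind it (bot.grip_point_offset is the distance from the TCP to the grasp point, in mm); z points along the fingers, y is the line along which they close (so a half turn about z gives the same grasp; the last joint's range is limited). The gripper opens to 92 mm and grips with 3 to 60 N. Pads are 19 mm wide; open, the fingers measure 130 mm over their backs; the gripper's body (75 mm by 190 mm) begins 47 mm behind the grasp point.
Start: joints at [-1.45, 0.342, 1.524, -0, 1.275, -0.146], TCP at [138.436, -506.439, 226.741] pointing down, gripper open.
Joint ranges: [-2.53, 2.53], [-0.77, 2.02], [0.04, 2.7], [-1, 4.14], [0.28, 2.66], [-3.11, 3.11]. Speed limits (rad/s): [2.57, 2.57, 3.14, 3.14, 3.14, 3.14].

## Interface

Orientations are given as [roll, pitch, yaw] about the fixed x, y, z axes, in that order (R = Rz(yaw) Ry(pitch) Rx(roll)).
In Python, from plant import bot gives the robot as it stands. The module is installed in compiled form; this text tells all that it offers.
- The arm moves only by the shell command python3 -m jog 'ROWS' [OPENING]. ROWS is JSON, a list of rows, each a list of 6 numbers: the shift along the tool's x, y, z in mm, then the turn, a rotation vector about the tool's x, y, z in rad. In form: [[dx, dy, dz, rx, ry, rz], ...]. A call has 1 to 12 rows; each row shifts and turns the commanded pose from where the row before left it, along the tool's axes as they then stand; what a row does not reach is not made up. A row lasts 1/10 s, in which the tool goes at most 50 mm and 8.59 degrees, less where a joint would pass 70% of its speed; a pose out of reach is approached as far as the arm can. A call with a gripper value outside its range is refused whole. OPENING is the opening in per cent of the stroke, from 0 (shut) to 100 (fully open), set as the call begins (- or left out, the last holds). The fingers move at their own pace and stop on an object; the grip force is fixed at half the most. Time passes only in rows, so rows that do not move let the fingers close. It gives the time, the measured TCP pose, the force, the opening and the grip force at its end, in the units of the state.
- bot.get_obs(): the state, without advancing time (a new reading comes with each control period).
- bot.capture(name): name is "side" or "top"; returns the picture (480x640x3 uint8, red, green, blue); there is no depth.
- bot.camera_model(name): a dict with "fx", "fy", "cx", "cy" (pixels), "position" and "orientation" of the camera in the world. Camera axes: x right, y down, z forward; pixel columns grow to the right and rows downward; lengths in mm; the calibration is good to about 2 mm. A picture is of the moment at which its call begins. camera_model takes no time and is no camera call.
- bot.close_job(): hands the job in; it is judged then, once.
Trained networks look in the newest picture that a camera, given by its name, has taken for a name from the list of things; names that differ only in an ending like _2 or _b are one class to them, and where a whole thing is asked for, a point or a joint stands for the part that bears it (a point fixed in the world has none). Each returns a list of dicts, best first, with "p" (0 to 1); they miss things now and then, are a little off and sometimes report something else, mostly with a low value. They report only what shows in the picture. A call takes as long as a camera call.
- bot.outline_of(target, camera): "mask" (480x640 bool, what is visible of it) and "pixel" ([column, row] in pixels, amid what is visible of it).
The state is a dict: "time": time; "joint_positions": joint angles; "dq": joint speeds; "tau": joint torques, N m; "tool_pos": TCP position; "tcp_rot": TCP orientation; "contact_force": force on the tool from outside, world axes, zero at the start; "moment": the same for the moment, N m; "grip_width": finger opening in mm; "finger_force": force on a finger pad.
Only numpy, scipy, OpenCV 4.12 (cv2) and the standard library are available. Lean on these libraries where they do the work, as an engineer would, in place of code of your own. Each camera call takes 0.05 s, during which the arm holds its last target. There are 200 camera calls.

## Task

The air screwdriver is going out for service, so shut off its line at the blue air manifold box. With your fingertips push the box's grey cover all the way back along its rails to its stop, without lifting it out of them, then push the red valve handle round its quarter turn until it is fully shut, square across its pipe. Leave the cover open, the black handle as it is, and the loose things round the box where they stand; nothing needs gripping, and nothing may be lifted.

Things in the scene. Friction and masses are not known exactly. Their poses are not given: they have to be found in the camera images.
- manifold: Blue air manifold box fixed to the bench, 240 (its x) x 212 (y) x 64 mm high; side rails and rear stop bar rise to 74 mm. Origin: centre of its underside, on the bench; x to its rear (away from the robot at yaw 0), y to its left, z up. Front half: open well with 2 valves, box x -116 to -10 mm, y -102 to 102 mm, floor 7 mm. Rear half: closed, top 64 mm; the cover slides back over it.
- cover (a joint): Slide of the grey cover, m: 0 = closed over the well, grows toward the rear (box +x) to its stop at 0.110. Starts 0 to 0.012. It stays where it is left; pushing it takes about 2 to 4 N.
- cover_ledge (a point): Middle of the top edge of the black push ledge across the grey cover, 96 mm above the bench; axes as the box's. The ledge is 9 mm thick (box x), 120 mm long (box y) and stands 27 mm above the cover, whose top is 69 mm above the bench. Push its front face toward box +x. The cover spans the box's width and reaches 61 mm before and behind the ledge.
- cover_lift (a joint): How far the cover has been raised off the box, m; 0 = lying down in its rails. Only its weight (0.5 kg) holds it down.
- handle_red (a joint): Turn of the red valve handle, rad: 0 = open, pointing to the box's front (box -x) along its pipe; grows clockwise seen from above to the shut stop at 1.571, then pointing to box +y (left), square across its pipe. Starts 0 to 0.25. It stays where it is left; about 0.1 N m turns it (3 N at 36 mm from the spindle).
- handle_black (a joint): The same for the black handle (0 = open); it starts 0 to 0.06 and shall stay open.
- spindle_red (a point): On the vertical turning axis of the red handle, 45.5 mm above the bench (handle's mid height); axes as the box's. At box x -36 mm, box y -36 or 36 mm (varies). The valve body below reaches 38 mm above the bench within 19 mm of the axis, the gland on the axis 44 mm; the pipe along box x 33.5 mm. 58 mm are free on either side of the open handle before the next handle or the wall.
- tip_red (a point): End of the red handle, 48 mm from its turning axis, at mid height (45.5 mm above the bench). The red sleeve is 13 mm wide and 15 mm high (38 to 53 mm above the bench) and covers 12 to 48 mm from the axis.
- spindle_black (a point): On the turning axis of the black handle, of the same shape and height as the red one, 72 mm beside it. Below these, two couplings and a gauge stick out of the box's front wall, to 155 mm before the box's origin and up to 55 mm above the bench.
- oil_bottle: Bystander: small white and blue oil bottle with a red tip, 35 mm across, 107 mm high, standing at the right of the box (farther right an open carton stands, 130 mm high). Origin: centre of its underside.
- bolt: Bystander: M10 bolt standing on its head, 19 mm across, 42 mm high, at the left of the box. Origin: underside.
- nut: Bystander: steel hexagon nut 30 x 35 x 16 mm lying at the left of the box. Origin: underside.

How it is judged (in metres and radians):
On the way, in this order (a step that is already met when the one before it is completed fails the run):
1. the cover is pushed back to its stop (value of joint cover above 0.104 m and value of joint handle_red below 0.4 rad), for 0.2 s.
2. the red handle is pushed fully shut (value of joint handle_red above 1.45 rad), for 0.2 s.
At the end, for the whole second after the job is handed in: The cover lies down in its rails within 8 mm of its rear stop, the red handle is within 7 degrees of its shut stop and at rest, the black handle is within 9 degrees of open, and the bystanders are within 20 mm of where they stood, bottle and bolt upright (value of joint cover above 0.102 m and value of joint cover_lift below 0.004 m and value of joint handle_red above 1.45 rad and not (velocity of joint handle_red above 0.05 rad/s) and not (velocity of joint handle_red below -0.05 rad/s) and value of joint handle_black below 0.15 rad and distance of each of oil_bottle, bolt, nut from where it was at the start of the episode below 0.02 m and angle between each of oil_bottle, bolt's own z axis and vertical below 0.2 rad); the robot touches nothing.
It fails at once if the cover is lifted more than 8 mm (value of joint cover_lift above 0.008 m).
It fails at once if the black handle is turned more than 12 degrees (value of joint handle_black above 0.21 rad).
It fails at once if a bystander is moved more than 25 mm, lifted or carried (distance of any of oil_bottle, bolt, nut from where it was at the start of the episode above 0.025 m).
It also fails if it takes over 48 s, if anything falls off the work surface, if the arm or the gripper's body presses on something with over 40 N, if the wrist force passes 120 N, or if a joint passes its speed limit or range.

## Working session

There is one attempt and no reset: what is moved stays moved. The work goes in short steps, Python scripts to look and compute and a shell command to move; the robot and the scene stay as the last step left them, time stands still between calls to the robot, and variables do not carry over. Pictures are saved under pics/ and viewed, at most 10 in all, crops included, and the job is handed in when it is done.

```bash
mkdir -p pics
python3 - <<'E'
from plant import bot
import cv2,numpy as np
o=bot.get_obs();print(o['time'],o['tool_pos'],o['tcp_rot'],o['grip_width'])
for c in("top","side"):
    im=bot.capture(c);cv2.imwrite(f"pics/{c}0.png",im[:,:,::-1]);print(c,bot.camera_model(c))
    for n in("manifold","cover_ledge","cover","handle_red","oil_bottle"):
        for d in bot.outline_of(n,c)[:2]:
            ys,xs=np.nonzero(d['mask']);print(n,round(d['p'],2),d['pixel'],xs.min(),xs.max(),ys.min(),ys.max())
E
```

```text
0.0 [ 138.39151548 -506.0120512   226.04231194] [-3.14006221e+00 -2.43156503e-04  2.66805755e-01] 91.79427816395194
top {'fx': 559.8385574545459, 'fy': 559.8385574545459, 'cx': 313.95622446373113, 'cy': 248.8396810932125, 'position': array([342.9843769 , -30.41953151, 906.2383381 ]), 'orientation': array([-2.95838905, -0.02612366, -1.5907433 ])}
manifold 0.77 [306.4, 206.1] 223 395 48 300
manifold 0.63 [316.9, 243.5] 242 389 192 290
cover_ledge 0.95 [313.5, 240.2] 242 389 192 291
cover 0.72 [315.7, 239.2] 242 389 192 290
oil_bottle 0.96 [439.0, 243.5] 424 451 234 260
side {'fx': 583.6755573926724, 'fy': 583.6755573926724, 'cx': 309.45241436079505, 'cy': 236.13449422874243, 'position': array([222.9197121 , 801.72673244, 799.10036059]), 'orientation': array([-2.24053861,  0.01063248, -2.82377243])}
manifold 0.69 [282.4, 254.2] 143 355 203 313
cover_ledge 0.75 [312.9, 242.9] 272 347 210 278
cover 0.91 [311.5, 241.5] 271 347 210 278
oil_bottle 0.91 [339.8, 198.8] 334 349 178 210
```

View pics/top0.png

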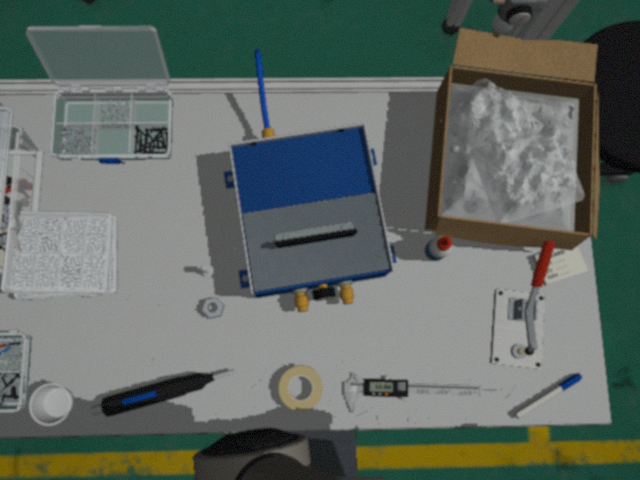

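View pics/side0.png

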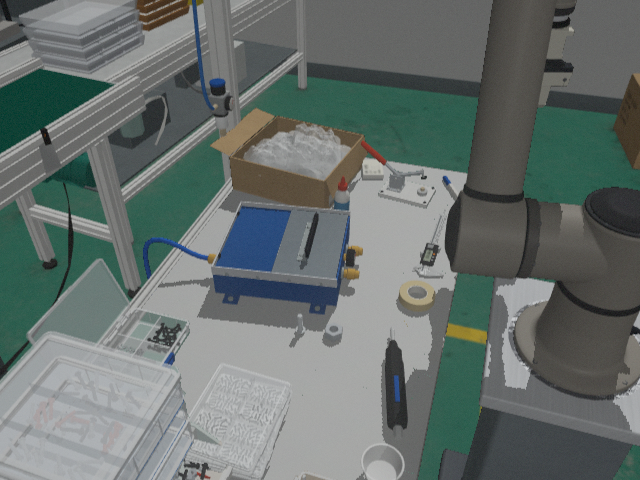

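The top view shows the box with rear corners at about (231,146) and (365,127), front corners at about (254,295) and (392,270), and the ledge running from (276,241) to (355,230). The box is yawed a little to the left. The bottle is at (439,245), the nut at (211,307) and the bolt near (205,270). The side view agrees.

```bash
cat > h.py <<'E'
import numpy as np
from scipy.spatial.transform import Rotation as R
from plant import bot
def ray(c,px,z):
    m=bot.camera_model(c);r=R.from_euler('xyz',m['orientation'])
    d=r.apply([(px[0]-m['cx'])/m['fx'],(px[1]-m['cy'])/m['fy'],1]);p=np.array(m['position'])
    return p+d*(z-p[2])/d[2]
def proj(c,P):
    m=bot.camera_model(c);r=R.from_euler('xyz',m['orientation'])
    q=r.inv().apply(np.atleast_2d(P)-m['position'])
    return np.c_[q[:,0]/q[:,2]*m['fx']+m['cx'],q[:,1]/q[:,2]*m['fy']+m['cy']]
E
python3 - <<'E'
from h import *
import cv2
from scipy.optimize import least_squares
pts=np.array([[231,146],[365,127],[392,270],[254,295]])
B=np.array([[120,106,74],[120,-106,74],[-120,-106,70],[-120,106,70]],float)
W=lambda p,b:np.c_[R.from_euler('z',p[2]).apply(b)]+[p[0],p[1],0]
s=least_squares(lambda p:(proj('top',W(p,B))-pts).ravel(),[450,0,.13])
print(s.x,s.fun)
for q in pts: print(ray('top',q,74))
p=s.x
for c in('top','side'):
    im=cv2.imread(f'pics/{c}0.png')
    x0=-59
    L=np.array([[x0-4.5,60,96],[x0-4.5,-60,96],[x0+4.5,-60,96],[x0+4.5,60,96]],float)
    for b,col in((B,(0,255,255)),(L,(0,255,0))):
        cv2.polylines(im,[np.round(proj(c,W(p,b))).astype(int)],True,col,1)
    x,y=(200,100) if c=='top' else(190,180)
    im=im[y:y+220,x:x+220]
    cv2.imwrite(f'pics/{c}1.png',im) if 0 else None
    globals()[c]=cv2.resize(im,(400,400),interpolation=2)
cv2.imwrite('pics/ov.png',np.hstack([top,side]))
for n,c in(('oil_bottle',[439,250]),('nut',[211,307])): print(n,R.from_euler('z',-p[2]).apply(ray('top',c,8)-[p[0],p[1],0]))
E
```

```text
[ 5.61563169e+02 -5.15415478e+01  1.49159060e-01] [-0.12891931 -1.64020193 -0.91229506 -2.79575112  0.95797363  2.92158182
  0.07045893  1.11002406]
[661.7819897   70.89514796  74.        ]
[ 691.28635833 -139.80713145   74.        ]
[ 462.55904043 -172.26317069   74.        ]
[428.39391834  35.23716405  74.        ]
oil_bottle [ -88.3400917  -200.01937279    8.        ]
nut [-118.94234384  180.02696969    8.        ]
```

View pics/ov.png

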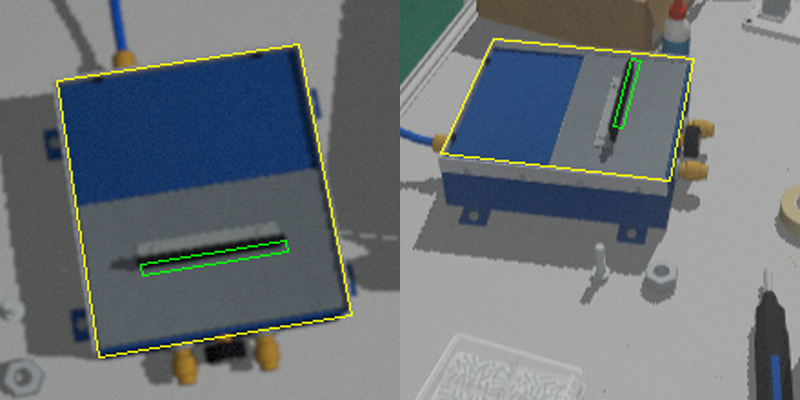

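Both views fit the box at about (561,-51) with yaw 0.15. The ledge is about 8 mm past closed. I'll close the fingers and move to a point above and in front of the ledge.

```bash
python3 -m jog '[[20,-15,0,0,0,0],[37,-28,0,0,0,0],[38,-28,0,0,0,0],[38,-28,0,0,0,0],[38,-28,0,0,0,0],[38,-28,0,0,0,0],[38,-28,0,0,0,0],[38,-28,0,0,0,0],[38,-28,0,0,0,0],[38,-28,0,0,0,0],[38,-28,0,0,0,0],[38,-28,0,0,0,0.118]]' 0
```

```text
time: 1.8
tool_pos: [475.8, -77.9, 227.0]
tcp_rot: [3.141, -0.001, 0.147]
contact_force: [0.3, -0.7, 0.1]
grip_width: 1.7
finger_force: 0.0
```

```bash
python3 -m jog '[[3,-7,25,0,0,0],[3,-6,35,0,0,0],[0,0,35,0,0,0],[0,0,28,0,0,0],[0,0,12,0,0,0],[0,0,6,0,0,0],[0,0,0,0,0,0],[0,0,0,0,0,0]]'
python3 - <<'E'
from h import *
import cv2
o=[]
for c,(x,y) in(('top',(200,100)),('side',(190,160))):
    im=bot.capture(c)[:,:,::-1];o.append(cv2.resize(im[y:y+220,x:x+220],(400,400),interpolation=2))
cv2.imwrite('pics/a.png',np.hstack(o))
E
```

```text
time: 2.6
tool_pos: [479.4, -66.1, 86.5]
tcp_rot: [3.141, -0.001, 0.149]
contact_force: [0.7, 0.4, 0.1]
grip_width: 0.1
finger_force: 0.0
```

View pics/a.png

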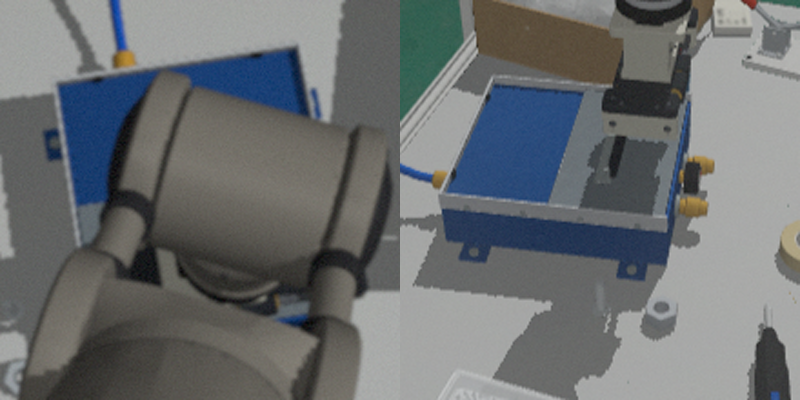

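```bash
python3 -m jog '[[4,0,2,0,0,0],[8,0,1,0,0,0],[9,0,0,0,0,0],[10,0,0,0,0,0],[10,0,0,0,0,0],[10,0,0,0,0,0],[10,0,0,0,0,0],[10,0,0,0,0,0],[10,0,0,0,0,0],[10,0,0,0,0,0],[9,0,0,0,0,0],[5,0,0,0,0,0]]'
```

```text
time: 3.9
tool_pos: [583.6, -50.1, 82.5]
tcp_rot: [3.142, -0.0, 0.149]
contact_force: [-2.0, 0.5, 1.5]
grip_width: 0.4
finger_force: 1.1
```

```bash
python3 -m jog '[[5,0,0,0,0,0],[4,0,0,0,0,0],[3,0,0,0,0,0],[2,0,0,0,0,0],[0,0,0,0,0,0]]'
```

```text
time: 4.4
tool_pos: [596.8, -48.3, 82.6]
tcp_rot: [3.141, -0.0, 0.149]
contact_force: [-0.4, 0.4, -0.1]
grip_width: 0.6
finger_force: 0.3
```

```bash
python3 -m jog '[[2,0,0,0,0,0],[2,0,0,0,0,0],[1,0,0,0,0,0]]'; python3 -m jog '[[1,0,0,0,0,0],[1,0,0,0,0,0],[1,0,0,0,0,0]]'
```

```text
time: 4.7
tool_pos: [600.7, -47.7, 82.6]
tcp_rot: [-3.142, 0.002, 0.149]
contact_force: [-7.4, -1.5, 3.9]
grip_width: 0.3
finger_force: 3.8
time: 5.0
tool_pos: [600.8, -47.7, 82.6]
tcp_rot: [-3.141, 0.008, 0.149]
contact_force: [-17.6, -3.0, 11.4]
grip_width: 0.4
finger_force: 9.3
```

```bash
python3 -m jog '[[0,0,0,0,0,0],[0,0,0,0,0,0],[-8,0,0,0,0,0],[-14,0,-6,0,0,0],[-15,0,-40,0,0,0],[-20,20,-40,0,0,0],[-20,40,-15,0,0,0],[-20,44,0,0,0,0],[-20,44,0,0,0,0],[-20,44,0,0,0,0],[0,45,0,0,0,0],[0,30,0,0,0,0]]'
python3 - <<'E'
from h import *
import cv2
o=[]
for c,(x,y) in(('top',(200,100)),('side',(190,160))):
    im=bot.capture(c)[:,:,::-1];cv2.imwrite(f'pics/{c}2.png',im);o.append(cv2.resize(im[y:y+220,x:x+220],(400,400),interpolation=2))
    for n in('handle_red','tip_red','handle_black'):
        for d in bot.outline_of(n,c)[:1]:
            m=cv2.moments(d['mask'].astype(np.uint8));print(c,n,round(d['p'],2),d['pixel'],d['mask'].sum())
cv2.imwrite('pics/b.png',np.hstack(o))
E
```

```text
time: 6.2
tool_pos: [508.5, -335.2, 184.3]
tcp_rot: [3.139, -0.002, 0.146]
contact_force: [-0.1, 0.2, 0.4]
grip_width: 0.3
finger_force: 0.0
top handle_red 0.67 [294.9, 238.9] 177
top tip_red 0.74 [291.6, 238.0] 163
top handle_black 0.81 [336.5, 239.2] 293
side handle_red 0.6 [313.6, 262.7] 166
side tip_red 0.74 [315.1, 259.3] 181
side handle_black 0.54 [317.8, 238.2] 182
```

View pics/b.png

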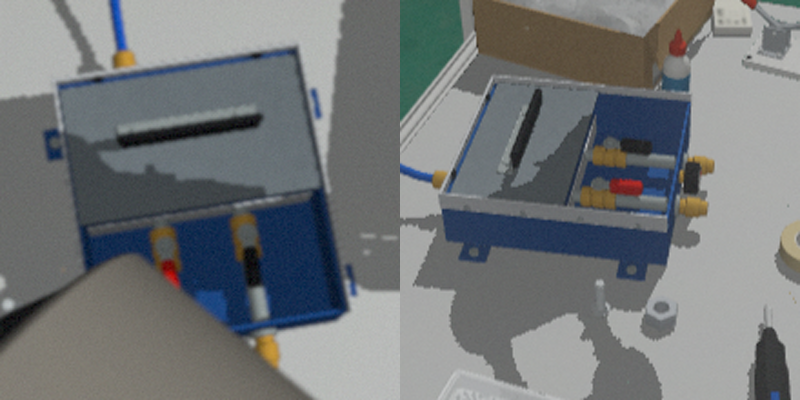

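The cover is at its stop. The red handle is the left valve (box y +36) and the black one is the right valve. I'll check their positions in box coordinates.

Run:
```python
from h import *
import cv2
p=[561.5,-51.5,.149]
inb=lambda w:(R.from_euler('z',-p[2]).apply(w-np.array([p[0],p[1],0]))).round(1)
for n in('handle_red','handle_black'):
    d=bot.outline_of(n,'side')[0];ys,xs=np.nonzero(d['mask'])
    for q in(d['pixel'],[xs.min(),ys[xs==xs.min()].mean()],[xs.max(),ys[xs==xs.max()].mean()]):print(n,q,inb(ray('side',q,50)))
im=cv2.imread('pics/side2.png');hsv=cv2.cvtColor(im,40)
m=((hsv[...,0]<8)|(hsv[...,0]>172))&(hsv[...,1]>150);m[:240]=0;m[280:]=0;m[:,:290]=0;m[:,350:]=0
ys,xs=np.nonzero(m)
for x in range(xs.min(),xs.max()+1,3):
    q=[x,ys[xs==x].min()+1];print(x,ys[xs==x].min(),ys[xs==x].max(),inb(ray('side',q,53)))
W=lambda b:R.from_euler('z',p[2]).apply(b)+[p[0],p[1],0]
for b in([-36,36,0],[-78,8,0],[-78,4,0]):print(b,W(np.array(b,float)).round(1))
o=bot.get_obs();print(inb(o['tool_pos']))
```

```text
handle_red [313.6, 262.7] [-63.4  44.   50. ]
handle_red [np.int64(296), np.float64(261.0)] [-28.5  44.3  50. ]
handle_red [np.int64(322), np.float64(263.0)] [-79.8  42.3  50. ]
handle_black [317.8, 238.2] [-59.5 -33.2  50. ]
handle_black [np.int64(302), np.float64(238.0)] [-27.2 -28.8  50. ]
handle_black [np.int64(328), np.float64(240.5)] [-81.3 -28.9  50. ]
306 259 265 [-48.   41.7  53. ]
309 259 265 [-53.8  40.8  53. ]
312 259 265 [-59.6  39.9  53. ]
315 259 266 [-65.4  39.   53. ]
318 259 266 [-71.2  38.1  53. ]
321 260 266 [-77.5  40.1  53. ]
[-36, 36, 0] [520.6 -21.2   0. ]
[-78, 8, 0] [483.2 -55.2   0. ]
[-78, 4, 0] [483.8 -59.1   0. ]
[ -93.5 -268.   184. ]
```

```bash
python3 -m jog '[[0,-20,0,0,0,0],[3,-40,0,0,0,0],[4,-44,0,0,0,0],[4,-44,0,0,0,0],[4,-44,0,0,0,0],[4,-44,0,0,0,0],[4,-30,10,0,0,0.0],[0,-5,30,0,0,0],[0,0,30,0,0,0],[0,0,10,0,0,0],[0,0,0,0,0,0],[0,0,0,0,0,0]]'
cat >> h.py <<'E'
def where():
    o=bot.get_obs();print(R.from_euler('z',-.149).apply(o['tool_pos']-np.array([561.5,-51.5,0])).round(1),o['tcp_rot'].round(3))
E
python3 -c "
from h import *
import cv2
where()
im=bot.capture('side')[180:330,220:420,::-1];cv2.imwrite('pics/c.png',cv2.resize(im,(800,600),interpolation=2))"
```

```text
time: 7.9
tool_pos: [491.8, -60.3, 104.7]
tcp_rot: [3.141, -0.001, 0.149]
contact_force: [-0.1, 0.4, -0.4]
grip_width: 0.6
finger_force: 0.0
[-70.2   1.6 104.7] [ 3.141e+00 -1.000e-03  1.490e-01]
```

View pics/c.png

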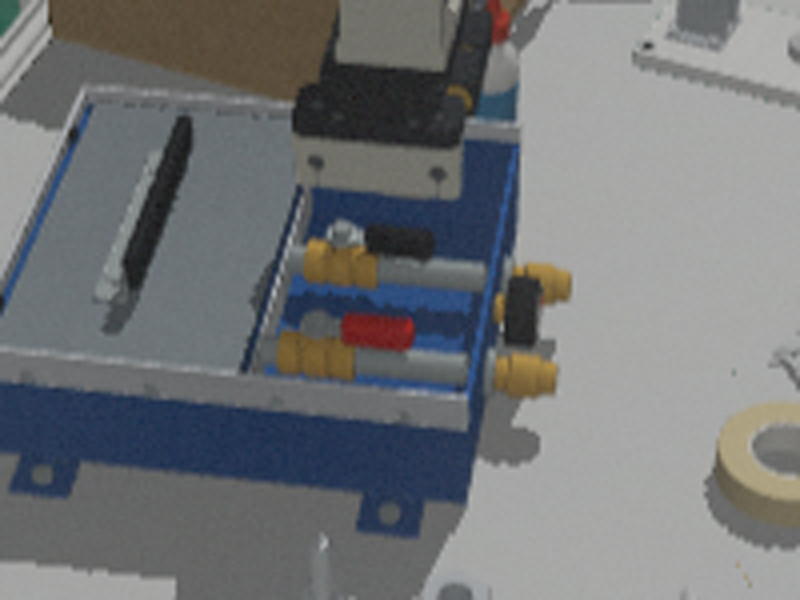

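Run:
```python
from h import *
import cv2
print(bot.get_obs()['tool_pos'])
t=np.array([491.8,-60.3,104.7])
print((proj('side',[t,t+[0,0,66],t+[0,0,100]])-[220,180])*4)
im=bot.capture('side')[120:345,200:500,::-1];cv2.imwrite('pics/d.png',cv2.resize(im,(800,600),interpolation=2))
```

```text
[492.05648751 -60.47595342 105.0180342 ]
[[401.57687365 191.23696997]
 [401.71786607  79.96131125]
 [401.79468591  19.33267019]]
```

View pics/d.png

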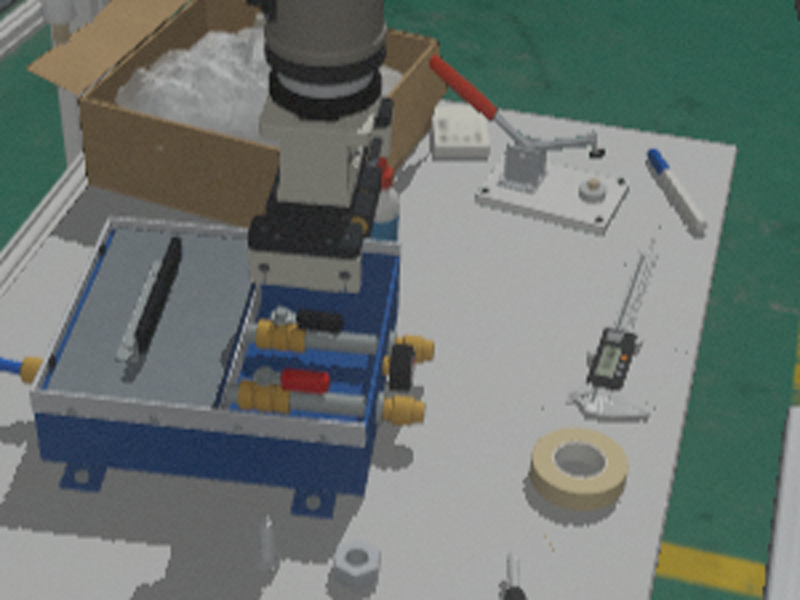

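The projected tip matches the picture: it lies behind the gripper body, between the two handles. I'll descend there.

```bash
python3 -m jog '[[0,-1,15,0,0,0],[0,0,20,0,0,0],[0,0,15,0,0,0],[0,0,8,0,0,0],[0,0,4,0,0,0],[0,0,0,0,0,0],[0,0,0,0,0,0]]'; python3 -c "
from h import *
where()"
```

```text
time: 8.7
tool_pos: [491.5, -59.2, 42.4]
tcp_rot: [3.141, -0.001, 0.149]
contact_force: [-0.7, 0.4, -0.1]
grip_width: 0.6
finger_force: 0.0
[-70.4   2.7  42.4] [ 3.141e+00 -1.000e-03  1.490e-01]
```

```bash
python3 -m jog '[[-2,-4,0,0,0,0],[-1,-4,0,0,0,0],[-1,-5,0,0,0,0],[-1,-6,0,0,0,0],[-1,-6,0,0,0,0],[2,-6,0,0,0,0],[2,-7,0,0,0,0],[2,-6,0,0,0,0],[4,-5,0,0,0,0],[4,-4,0,0,0,0],[0,0,0,0,0,0]]'; python3 -c "
from h import *
where()"
```

```text
time: 9.8
tool_pos: [491.0, -4.6, 41.5]
tcp_rot: [-3.141, 0.001, 0.149]
contact_force: [-0.3, -0.8, 0.7]
grip_width: 0.3
finger_force: 0.5
[-62.7  56.9  41.5] [-3.141e+00  1.000e-03  1.490e-01]
```

```bash
python3 -m jog '[[4,-2,0,0,0,0],[4,-1,0,0,0,0],[3,-1,0,0,0,0],[1,0,0,0,0,0],[0,0,0,0,0,0]]'; python3 -m jog '[[1,0,0,0,0,0],[1,0,0,0,0,0],[1,0,0,0,0,0]]'; python3 -c "
from h import *
where()"
```

```text
time: 10.3
tool_pos: [501.9, 0.6, 41.3]
tcp_rot: [-3.141, 0.001, 0.149]
contact_force: [-3.2, 0.4, -0.0]
grip_width: 0.1
finger_force: 1.4
time: 10.6
tool_pos: [504.2, 0.9, 41.4]
tcp_rot: [-3.141, 0.003, 0.149]
contact_force: [-8.8, 1.4, 2.1]
grip_width: 0.8
finger_force: 4.1
[-48.9  60.3  41.4] [-3.141e+00  3.000e-03  1.490e-01]
```

```bash
python3 -m jog '[[1,0,0,0,0,0],[1,0,0,0,0,0],[0,0,0,0,0,0],[0,0,0,0,0,0],[0,0,0,0,0,0]]'; python3 -c "
from h import *
where()"
```

```text
time: 11.1
tool_pos: [504.2, 0.9, 41.3]
tcp_rot: [-3.141, 0.006, 0.149]
contact_force: [-11.4, -0.3, 6.1]
grip_width: 0.4
finger_force: 6.3
[-48.9  60.3  41.3] [-3.141  0.006  0.149]
```

The handle is stalled on its stop. I'll retreat forward, go up and swing aside to check.

```bash
python3 -m jog '[[-5,0,0,0,0,0],[-10,0,0,0,0,0],[-5,0,-8,0,0,0],[0,0,-25,0,0,0],[0,0,-40,0,0,0],[0,0,-45,0,0,0],[-10,30,-20,0,0,0],[-20,40,0,0,0,0],[-20,44,0,0,0,0],[-10,44,0,0,0,0],[0,44,0,0,0,0],[0,44,0,0,0,0]]'; python3 -m jog '[[0,40,0,0,0,0],[-20,40,0,0,0,0],[-20,40,0,0,0,0],[-20,10,0,0,0,0],[0,0,0,0,0,0]]'
python3 - <<'E'
from h import *
import cv2
o=[]
for c,(x,y) in(('top',(190,100)),('side',(190,160))):
    im=bot.capture(c)[:,:,::-1];o.append(cv2.resize(im[y:y+220,x:x+220],(400,400),interpolation=2))
cv2.imwrite('pics/e.png',np.hstack(o))
E
```

```text
time: 12.3
tool_pos: [464.5, -256.4, 181.0]
tcp_rot: [3.14, -0.002, 0.148]
contact_force: [0.8, -0.3, -0.3]
grip_width: 0.1
finger_force: 0.0
time: 12.8
tool_pos: [422.5, -394.1, 180.2]
tcp_rot: [3.14, -0.0, 0.145]
contact_force: [-0.2, 0.0, 0.4]
grip_width: 0.7
finger_force: 0.0
```

View pics/e.png

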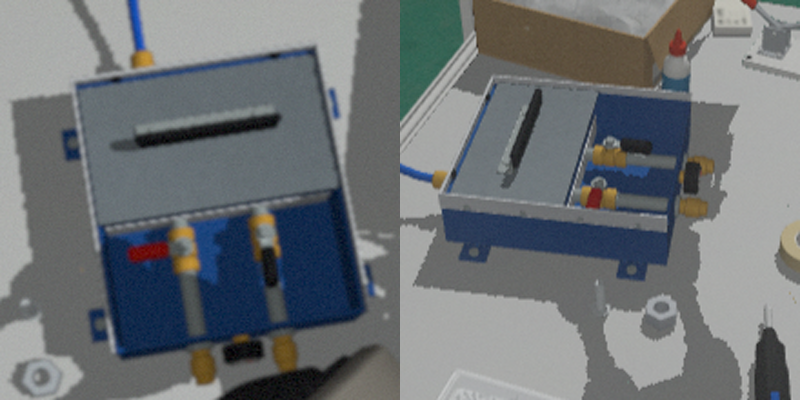

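The last picture shows the red handle square across its pipe, running from (182,247) to (128,254) in the left panel and parallel to the box's rear edge. The black handle is still open, the cover is at its stop, and the bystanders have not moved.

```bash
python3 -c "
from plant import bot
print(bot.close_job())"
```

```text
the job is handed in; nothing more can be done
None
```

I handed the job in at about 13 s: the cover is back at its stop and the red valve is fully shut. The last pictures show the black handle still open and the loose things where they stood, but the hand-in gave no verdict.

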